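Stamp the calibration certificate

TASK

Take the blue hand stamp off its sloping rest and stand it upright on the clipboard with its foot inside the red box, long side along the box's long side (either way round), and let go of it. Once it stands there, press its red plunger head down to the stop, let the head come back up, and leave the stamp standing in the box, without pushing the yellow meter, the mug or the screwdriver about.

Things in the scene. Friction and masses are not known exactly. Their poses are not given: they have to be found in the camera images.
- stamp: Loose hand stamp, 0.35 to 0.7 kg. Origin: centre of its foot's underside; z runs up to the red head, x out along the grip tab. Blue block 70 (x) by 56 (y) by 80 mm (z), its lowest 14 mm a black foot. Starts leaning back on the rest on its -x face: z 40 degrees above level, tab on the upper side, foot towards the robot (within 27 degrees), origin 40 mm above the table; at left or right.
- tab (a point): Middle of the stamp's orange grip tab, at x = 60, y = 0, z = 45 mm in the stamp's frame, axes as the stamp's. The tab is 12 mm thick in y, 28 mm in z, and stands out of the block's +x face from x = 35 to x = 86 mm.
- plunger (a joint): Plunger travel: 0 m with the head up, 0.022 m at the stop; it moves down along the stamp's axis. The spring takes 4 N at the top and 12 N at the stop and pushes the head back up when let go.
- head_top (a point): Centre of the flat top of the red round head, 160 mm above the stamp's foot while up; it moves with the plunger. The head is 44 mm across and 26 mm high, on a 16 mm steel stem; a steel collar on the block (28 mm across) reaches 90 mm above the foot.
- stamp_box (a point): Centre of the red box drawn on the clipboard, 104 mm (x, long side) by 90 mm (y), 6 mm above the table; z up, x within 25 degrees of the world's x. The clipboard is fixed, 240 (x) by 160 mm (y); its middle lies 25 mm along +x from the box's. A steel clip, 18 mm high, crosses its +x end, 123 to 143 mm from the box's centre.
- rest: Fixed wooden rest, 72 mm wide: a board sloping 40 degrees on which the stamp's -x face lies, with a lip 30 mm high against the underside of the stamp's foot. Lift the stamp up or off square to the slope. Origin: middle of its footprint on the table, about 115 by 72 mm; the slope rises along its -x.
- meter: Yellow and black handheld meter, 160 by 72 by 46 mm, lying flat between the rest and the clipboard; origin: centre of its underside. Leave alone.
- mug: Blue mug, 76 mm across, 90 mm high, beyond the meter; origin: centre of its underside. Leave alone.
- screwdriver: Green-handled screwdriver, 170 mm long, lying on the robot's side of the meter. Leave alone.

How it is judged:
By the outcome, as a careful person would: the job done as asked, in the order asked, and still so for the second after the job is handed in, with the robot touching nothing.
It also fails if it takes over 51 s, if anything falls off the work surface, if the arm or the gripper's body presses on something with over 40 N, if the wrist force passes 120 N, or if a joint passes its speed limit or range.

ROBOT

A 6-joint arm with a two-finger parallel gripper is mounted at the origin on the work surface. World frame = base frame: x ahead of the robot, y to its left, z up, the work surface at z = 0. Lengths are in m, angles in rad, forces in N, time in s.
With the tool pointing down it reaches from about 0.375 to 0.975 m from the base axis. Payload 3.8 kg.
Tool frame: the origin (TCP) lies on the centre line of the jaws, within the pads' length; the fingertips stand 14 mm ahead of it and the grasp point (between the pads) lies 5 mm behind it; z points along the fingers, y is the direction in which the jaws open and shut (so a half turn about z gives the same grasp; the last joint's range is limited). The gripper opens to 88 mm and grips with 3 to 60 N. Pads are 18 mm wide; open, the fingers measure 123 mm over their backs; the gripper's body (75 mm by 187 mm) begins 45 mm behind the grasp point.
Start: joints at [1.256, 0.264, 1.604, -0, 1.274, -0.037], TCP at [0.185, 0.649, 0.253] pointing down, gripper open.
Joint ranges: [-2.63, 2.63], [-0.94, 2.18], [0.31, 2.57], [-1.31, 4.45], [0, 2.66], [-2.55, 2.55]. Speed limits (rad/s): [2.57, 2.57, 3.14, 3.14, 3.14, 3.14].

INTERFACE

Orientations are given as a unit quaternion [x, y, z, w].
In Python, from rig import robot gives the robot as it stands. The module is installed in compiled form; this text tells all that it offers.
- The arm moves only by the tool arm_command, never from a script. Its argument "series" is a list of rows, each a list of 6 numbers: the shift along the world's x, y, z in cm, then the turn, a rotation vector about the world's x, y, z in rad. In form: [[x, y, z, wx, wy, wz], ...]. A call has 1 to 20 rows; each row is the pose to reach, as a shift and turn from the pose measured when the call began; what a row does not reach only later rows make up. A row lasts 1/10 s, in which the tool goes at most 50 mm and 8.59 degrees, less where a joint would pass 70% of its speed; a pose out of reach is approached as far as the arm can. A call with a gripper value outside its range is refused whole. "fingers" is the closure, from 0 (fully open) to 1 (shut), set as the call begins (left out, the last holds). The fingers move at their own pace and stop on an object; "squeeze" is the grip in N (left out, the last holds). Time passes only in rows, so rows that repeat a pose let the fingers close. It gives the time, the measured TCP pose, the force and the opening at its end, in the units of the state.
- robot.sense(): the state, without advancing time (a new reading comes with each control period).
- robot.capture(name): name is "side" or "top"; returns (picture, depth): 420x560x3 uint8, blue, green, red; 420x560 float32, m along the optical axis (not along the pixel's ray), 0 where there is no reading.
- robot.calibration(name): a dict with "fx", "fy", "cx", "cy" (pixels), "dist_coeffs" ([k1, k2, p1, p2, k3] as OpenCV has them; the pictures are not rectified), "position" and "orientation" of the camera in the world. Camera axes: x right, y down, z forward; pixel columns grow to the right and rows downward; lengths in m; the calibration is good to about 2 mm. A picture is of the moment at which its call begins. calibration takes no time and is no camera call.
- robot.finish_job(): hands the job in, once; it reports no verdict.
The state is a dict: "clock": time; "q": joint angles; "dq": joint speeds; "joint_torque": joint torques, N m; "tcp_pos": TCP position; "eef_rot": TCP orientation; "wrist_force": force on the tool from outside, world axes, zero at the start; "wrist_torque": the same for the moment, N m; "gripper_width": opening from 0.0 (shut) to 1.0 (fully open).
Only numpy, scipy, OpenCV 4.12 (cv2) and the standard library are available. Lean on these libraries where they do the work, as an engineer would, in place of code of your own. Each camera call takes 0.05 s, during which the arm holds its last target. There are 200 camera calls.

## Working session

There is one attempt and no reset: what is moved stays moved. The work goes in short steps, Python scripts to look and compute and a tool call to move; the robot and the scene stay as the last step left them, time stands still between calls to the robot, and variables do not carry over. Pictures are saved under pics/ and viewed, about 8 in all and at most 12, crops included, and the job is handed in when it is done.

Besides the shell and the picture viewer there is one more tool, called after "Call:" by a JSON object that holds its "name" and its "arguments", one argument or row to a line. arm_command: Moves the arm, as the interface text tells. Its arguments: {"type":"object","properties":{"series":{"type":"array"},"fingers":{"type":"number"},"squeeze":{"type":"number"}},"required":["series"]}

```bash
mkdir -p pics; cat > h.py <<'E'
import numpy as np, cv2
from scipy.spatial.transform import Rotation as R
from rig import robot
def cap(n,save=None):
    im,d=robot.capture(n); im=np.array(im)
    if save: cv2.imwrite('pics/'+save,im)
    return im,np.array(d)
def cam(n):
    c=robot.calibration(n); K=np.array([[c['fx'],0,c['cx']],[0,c['fy'],c['cy']],[0,0,1]])
    return K,np.array(c['dist_coeffs']),np.array(c['position']),R.from_quat(c['orientation']).as_matrix()
def rays(n,uv):
    K,D,p,M=cam(n)
    u=cv2.undistortPoints(np.array(uv,float).reshape(-1,1,2),K,D).reshape(-1,2)
    return p,np.c_[u,np.ones(len(u))]@M.T   # unit depth rays
def plane(n,uv,z):
    p,r=rays(n,uv); return p+r*((z-p[2])/r[:,2])[:,None]
def deproj(n,uv,d):
    uv=np.array(uv).reshape(-1,2); p,r=rays(n,uv); return p+r*d[uv[:,1].astype(int),uv[:,0].astype(int)][:,None]
def proj(n,P):
    K,D,p,M=cam(n); rv=cv2.Rodrigues(M.T)[0]
    return cv2.projectPoints(np.array(P,float).reshape(-1,1,3),rv,-M.T@p,K,D)[0].reshape(-1,2)
E
python3 - <<'E'
from h import *
for n in('side','top'):
    im,d=cap(n,n+'0.png'); np.save(n+'0d.npy',d); K,D,p,M=cam(n); print(n,p.round(3),M[:,2].round(3),K[0,0],(d>0).mean())
a=cv2.imread('pics/side0.png');b=cv2.imread('pics/top0.png')
s=robot.sense();print({k:np.round(v,3) for k,v in s.items()})
E
```

```text
side [0.547 0.644 0.488] [ 0.089 -0.851 -0.518] 386.48252335600824 0.9962925170068028
top [ 0.42  -0.002  0.991] [ 0.195  0.016 -0.981] 492.35315721544913 0.9959013605442177
{'clock': np.float64(0.1), 'q': array([ 1.256,  0.265,  1.605, -0.   ,  1.274, -0.037]), 'dq': array([-0.001, -0.002, -0.003,  0.002,  0.   ,  0.   ]), 'joint_torque': array([ 0.0000e+00, -5.0362e+01, -3.5807e+01,  7.3000e-02,  2.3000e-02,
       -0.0000e+00]), 'tcp_pos': array([0.185, 0.649, 0.252]), 'eef_rot': array([ 0.138,  0.99 , -0.001, -0.   ]), 'wrist_force': array([0.213, 0.025, 0.157]), 'wrist_torque': array([ 0.02 , -0.011,  0.007]), 'gripper_width': np.float64(0.998)}
```

View pics/side0.png

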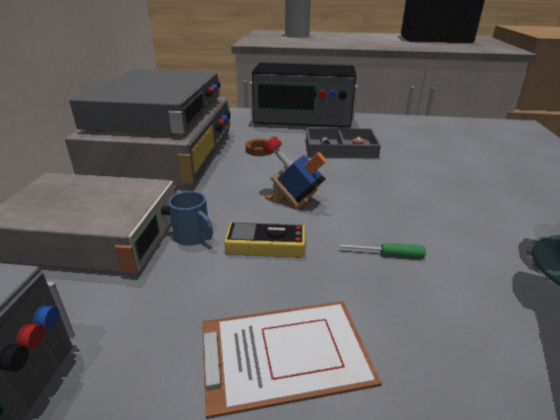

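View pics/top0.png

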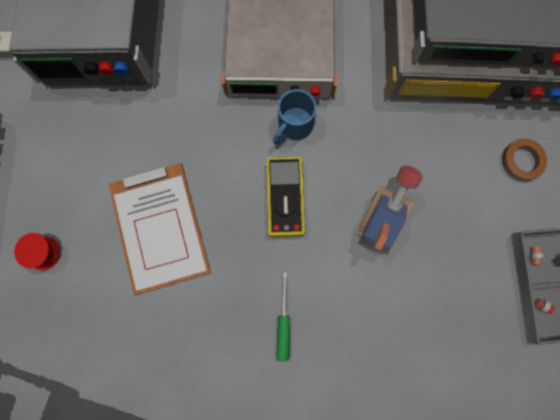

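Side view: stamp at about (298,180), its orange tab at (315,163), head at (273,145), and the clipboard box around (302,348). Top view: box around (161,239), stamp block at (388,222), tab at (383,235), head at (408,178), meter at (286,196), mug at (296,115), screwdriver at (284,320).

```bash
cat > m.py <<'E'
from h import *
def hsv(im): return cv2.cvtColor(im,cv2.COLOR_BGR2HSV).astype(int)
def mask(im,col,roi):
    h=hsv(im);H,S,V=h[...,0],h[...,1],h[...,2]
    m={'red':((H<6)|(H>172))&(S>110)&(V>60),'orange':(H>=6)&(H<16)&(S>170)&(V>140),'blue':(H>105)&(H<125)&(S>110)}[col]
    r=np.zeros(m.shape,bool);x0,y0,x1,y1=roi;r[y0:y1,x0:x1]=1
    return m&r
def px(m): v,u=np.nonzero(m); return np.c_[u,v]
E
python3 - <<'E'
from m import *
roi={'top':dict(box=(125,195,200,280),st=(350,155,430,260)),'side':dict(box=(255,312,348,384),st=(255,125,335,210))}
for n in('top','side'):
    im=cv2.imread(f'pics/{n}0.png');d=np.load(n+'0d.npy')
    m=mask(im,'red',roi[n]['box']);uv=px(m);P=plane(n,uv,.006)
    r=cv2.minAreaRect(P[:,:2].astype(np.float32)*1000);print(n,'box',len(uv),r)
    c=cv2.boxPoints(r);print(c.round(1).tolist())
    for col in('red','orange','blue'):
        m=mask(im,col,roi[n]['st']).astype(np.uint8)
        k,l,s,_=cv2.connectedComponentsWithStats(m);i=1+s[1:,4].argmax();m=l==i
        uv=px(m);P=deproj(n,uv,d);print(n,col,s[i],'mean',P.mean(0).round(4),'lo',np.percentile(P,3,axis=0).round(3),'hi',np.percentile(P,97,axis=0).round(3),'px',uv.mean(0).round(1))
        if col=='blue':
            # normals/plane via RANSAC of dominant plane
            best=0;rng=np.random.default_rng(0)
            for _ in range(500):
                a,b,c=P[rng.choice(len(P),3)];nn=np.cross(b-a,c-a);L=np.linalg.norm(nn)
                if L<1e-6: continue
                nn/=L;q=np.abs((P-a)@nn)<.003
                if q.sum()>best: best=q.sum();Q=q
            cc=P[Q].mean(0);nn=np.linalg.svd(P[Q]-cc)[2][2];nn*=np.sign(nn[2]);print(' plane',best,len(P),nn.round(3),cc.round(4),'elev',np.degrees(np.arcsin(nn[2])),'az',np.degrees(np.arctan2(nn[1],nn[0])))
E
```

```text
Traceback (most recent call last):
  File "h.py", line 16, in plane
    p,r=rays(n,uv); return p+r*((z-p[2])/r[:,2])[:,None]
        ~~~~^^^^^^
  File "h.py", line 13, in rays
    u=cv2.undistortPoints(np.array(uv,float).reshape(-1,1,2),K,D).reshape(-1,2)
      ~~~~~~~~~~~~~~~~~~~^^^^^^^^^^^^^^^^^^^^^^^^^^^^^^^^^^^^^^^^
cv2.error: OpenCV(4.12.0) /io/opencv/modules/calib3d/src/undistort.dispatch.cpp:347: error: (-215:Assertion failed) CV_IS_MAT(_src) && CV_IS_MAT(_dst) && (_src->rows == 1 || _src->cols == 1) && (_dst->rows == 1 || _dst->cols == 1) && _src->cols + _src->rows - 1 == _dst->rows + _dst->cols - 1 && (CV_MAT_TYPE(_src->type) == CV_32FC2 || CV_MAT_TYPE(_src->type) == CV_64FC2) && (CV_MAT_TYPE(_dst->type) == CV_32FC2 || CV_MAT_TYPE(_dst->type) == CV_64FC2) in function 'cvUndistortPointsInternal'
```

```bash
sed -i "s/'orange':/'line':((H<10)|(H>165))\&(S>45)\&(V>60),'orange':/" m.py
cat > a.py <<'E'
from m import *
roi={'top':dict(box=(130,203,193,273),st=(350,155,430,260)),'side':dict(box=(258,316,346,380),st=(255,125,335,210))}
for n in('top','side'):
    im=cv2.imread(f'pics/{n}0.png');d=np.load(n+'0d.npy')
    m=mask(im,'line',roi[n]['box']);uv=px(m);P=plane(n,uv,.006)
    r=cv2.minAreaRect(P[:,:2].astype(np.float32)*1000);print(n,'box',len(uv),r)
    print(cv2.boxPoints(r).round(1).tolist())
    for col in('red','orange','blue'):
        m=mask(im,col,roi[n]['st']).astype(np.uint8)
        k,l,s,_=cv2.connectedComponentsWithStats(m)
        if k<2: print(n,col,'none');continue
        i=1+s[1:,4].argmax();m=l==i
        uv=px(m);P=deproj(n,uv,d);print(n,col,s[i],'mean',P.mean(0).round(4),'lo',np.percentile(P,3,axis=0).round(3),'hi',np.percentile(P,97,axis=0).round(3),'px',uv.mean(0).round(1))
        if col=='blue':
            best=0;rng=np.random.default_rng(0)
            for _ in range(500):
                a,b,c=P[rng.choice(len(P),3)];nn=np.cross(b-a,c-a);L=np.linalg.norm(nn)
                if L<1e-6: continue
                nn/=L;q=np.abs((P-a)@nn)<.003
                if q.sum()>best: best=q.sum();Q=q
            cc=P[Q].mean(0);nn=np.linalg.svd(P[Q]-cc)[2][2];nn*=np.sign(nn[2]);print(' plane',best,len(P),nn.round(3),cc.round(4),'elev',np.degrees(np.arcsin(nn[2])),'az',np.degrees(np.arctan2(nn[1],nn[0])))
E
python3 a.py
```

```text
top box 280 ((556.4906616210938, 252.26760864257812), (106.82669067382812, 93.47208404541016), 17.809755325317383)
[[491.29998779296875, 280.3999938964844], [519.9000244140625, 191.39999389648438], [621.5999755859375, 224.10000610351562], [593.0, 313.1000061035156]]
top red [398 166  23  21 341] mean [ 0.6574 -0.2175  0.1519] lo [ 0.643 -0.235  0.139] hi [ 0.677 -0.203  0.157] px [408.6 176.4]
top orange none
top blue [366 234   1   2   2] mean [ 0.5631 -0.1525  0.0799] lo [ 0.562 -0.153  0.08 ] hi [ 0.564 -0.152  0.08 ] px [366.  234.5]Traceback (most recent call last):
  File "a.py", line 21, in <module>
    cc=P[Q].mean(0);nn=np.linalg.svd(P[Q]-cc)[2][2];nn*=np.sign(nn[2]);print(' plane',best,len(P),nn.round(3),cc.round(4),'elev',np.degrees(np.arcsin(nn[2])),'az',np.degrees(np.arctan2(nn[1],nn[0])))
         ^
NameError: name 'Q' is not defined
```

```bash
python3 - <<'E'
from m import *
t=hsv(cv2.imread('pics/top0.png'));s=hsv(cv2.imread('pics/side0.png'))
print('T blue',t[222,375:405:5].tolist(),'tab',t[230:246:3,383].tolist(),t[228,385])
print('S blue',s[180,285:310:5].tolist(),'tab',s[163,308:322:3].tolist())
E
```

```text
T blue [[110, 101, 114], [111, 93, 113], [124, 52, 107], [111, 92, 114], [112, 91, 112], [111, 92, 111]] tab [[9, 136, 144], [10, 141, 148], [12, 145, 162], [11, 150, 167], [10, 140, 162], [5, 87, 114]] [  9 142 149]
S blue [[107, 159, 53], [109, 154, 53], [107, 156, 54], [110, 141, 56], [108, 153, 55]] tab [[10, 159, 90], [11, 173, 87], [11, 171, 88], [11, 168, 88], [10, 170, 87]]
```

```bash
sed -i "s/(S>170)&(V>140)/(S>125)\&(V>70)/; s/(H<125)&(S>110)/(H<125)\&(S>70)/" m.py; sed -i "s/            print/            print/; s/cc=P\[Q\]/F=P[Q];np.save(n+'_face.npy',F);cc=P[Q]/" a.py
python3 a.py
```

```text
top box 280 ((556.4906616210938, 252.26760864257812), (106.82669067382812, 93.47208404541016), 17.809755325317383)
[[491.29998779296875, 280.3999938964844], [519.9000244140625, 191.39999389648438], [621.5999755859375, 224.10000610351562], [593.0, 313.1000061035156]]
top red [398 166  23  21 341] mean [ 0.6574 -0.2175  0.1519] lo [ 0.643 -0.235  0.139] hi [ 0.677 -0.203  0.157] px [408.6 176.4]
top orange [376 225  12  24 131] mean [ 0.5505 -0.1724  0.1322] lo [ 0.533 -0.184  0.112] hi [ 0.574 -0.163  0.144] px [382.2 237.4]
top blue [364 196  42  51 878] mean [ 0.5831 -0.1841  0.1057] lo [ 0.549 -0.216  0.08 ] hi [ 0.626 -0.154  0.118] px [385.4 221.9]
 plane 670 878 [-0.574  0.262  0.775] [ 0.5773 -0.1821  0.1016] elev 50.84335409878298 az 155.4532259666435
side box 473 ((555.8820190429688, 252.85418701171875), (107.31393432617188, 93.36194610595703), 17.70677947998047)
[[490.6000061035156, 281.0], [519.0, 192.10000610351562], [621.2000122070312, 224.6999969482422], [592.7999877929688, 313.6000061035156]]
side red [263 137  18  17 174] mean [ 0.6605 -0.2083  0.1414] lo [ 0.643 -0.219  0.127] hi [ 0.678 -0.199  0.155] px [271.5 144.2]
side orange [305 152  21  21 224] mean [ 0.5542 -0.1656  0.121 ] lo [ 0.535 -0.178  0.094] hi [ 0.573 -0.16   0.141] px [315.4 161.9]
side blue [278 155  43  43 892] mean [ 0.5923 -0.1663  0.0797] lo [ 0.549 -0.198  0.038] hi [ 0.632 -0.151  0.115] px [298.2 177. ]
 plane 634 892 [0.4   0.916 0.008] [ 0.5997 -0.1646  0.0725] elev 0.4314967978216676 az 66.40714225617883
```

```bash
cat > g.py <<'E'
from h import *
def frame(z,y):
    z=z/np.linalg.norm(z); return np.c_[np.cross(y,z),y,z]
psi=np.radians(-24.0); h=np.array([np.cos(psi),np.sin(psi),0]); Z=np.array([0,0,1.])
c,s=np.cos(np.radians(40)),np.sin(np.radians(40))
sz=c*h+s*Z; sx=-s*h+c*Z; sy=np.cross(sz,sx); S0=np.c_[sx,sy,sz]; O0=np.array([.5593,-.1757,.040])
A=np.radians(60); tl=-np.array([np.cos(A),0,np.sin(A)]); Tl=frame(tl,np.array([0,-1.,0]))   # tool in stamp frame
GL=np.array([.058,0,.045]); TCPL=GL+.005*tl
B=np.array([.5562,.2526,.006]); by=np.radians(17.76)
def S1(): x=-np.array([np.cos(by),np.sin(by),0]); return np.c_[x,np.cross(Z,x),Z]
def delta(p,M,show=''):
    st=robot.sense(); R0=R.from_quat(st['eef_rot']); d=(np.array(p)-st['tcp_pos'])*100
    w=(R.from_matrix(M)*R0.inv()).as_rotvec()
    print(show,'to',np.round(p,4),'shift cm',d.round(2),'turn',w.round(4),'clock',round(st['clock'],2),'F',st['wrist_force'].round(1),'gw',round(st['gripper_width'],3))
E
python3 - <<'E'
from g import *
M=S0@Tl; p=O0+S0@TCPL; t=M[:,2]
delta(p-.09*t,M,'pre'); delta(p,M,'grasp')
for P in ([.06,0,.045],[.086,0,.059],[0,0,.16],[0,0,0]):
    w=O0+S0@np.array(P); print(w.round(3),proj('top',w).round(1),proj('side',w).round(1))
E
```

```text
pre to [ 0.5833 -0.1864  0.1932] shift cm [ 39.83 -83.49  -5.83] turn [ 0.1211  0.3276 -0.1399] clock 0.1 F [0.2 0.  0.2] gw 0.998
grasp to [ 0.5552 -0.1739  0.1087] shift cm [ 37.02 -82.24 -14.29] turn [ 0.1211  0.3276 -0.1399] clock 0.1 F [0.2 0.  0.2] gw 0.998
[ 0.556 -0.174  0.115] [[381.1 235.9]] [[314.8 162.8]]
[ 0.55  -0.172  0.144] [[383.  236.6]] [[317.8 151.7]]
[ 0.671 -0.226  0.143] [[411.6 170.4]] [[268.  140.7]]
[ 0.559 -0.176  0.04 ] [[374.5 239.8]] [[311.6 190.9]]
```

Call:
{"name": "arm_command", "arguments": {
  "series": [
    [5,-10,0,0,0,-0.03],
    [7,-14.5,0,0,0,-0.05],
    [9,-19,0,0,0,-0.07],
    [11,-23.5,0,0,0,-0.09],
    [13,-28,0,0,0,-0.11],
    [15,-32,0,0,0,-0.13],
    [17,-36.5,0,0.01,0.03,-0.14],
    [19,-41,0,0.03,0.08,-0.14],
    [21,-45,0,0.05,0.13,-0.14],
    [23,-49,0,0.07,0.18,-0.14],
    [25,-53,0,0.08,0.22,-0.14],
    [27.5,-57.5,0,0.1,0.27,-0.14],
    [29.5,-62,0,0.12,0.328,-0.14],
    [31.5,-66,0,0.121,0.328,-0.14],
    [33.5,-70.5,0,0.121,0.328,-0.14],
    [36,-75,0,0.121,0.328,-0.14],
    [38,-79.5,0,0.121,0.328,-0.14],
    [39.8,-83.5,0,0.121,0.328,-0.14],
    [39.8,-83.5,-3,0.121,0.328,-0.14],
    [39.8,-83.5,-5.8,0.121,0.328,-0.14]
  ],
  "fingers": 0.45
}}

```text
clock: 2.1
tcp_pos: [0.5845, -0.1905, 0.1926]
eef_rot: [0.207, 0.963, 0.036, -0.169]
wrist_force: [-0.7, 0.0, -0.7]
gripper_width: 0.548
```

```bash
cat > c.py <<'E'
from g import *
M=S0@Tl; p=O0+S0@TCPL; t=M[:,2]
delta(p-.09*t,M,'pre'); delta(p,M,'grasp'); print(robot.sense()['q'].round(2))
a,_=cap('side','s1.png');b,_=cap('top','t1.png')
f=lambda i,x,y,w,h:cv2.resize(i[y:y+h,x:x+w],None,fx=3,fy=3,interpolation=cv2.INTER_CUBIC)
cv2.imwrite('pics/v1.png',np.hstack([f(a,240,90,120,140),f(b,330,140,120,140)]))
E
python3 c.py
```

```text
pre to [ 0.5833 -0.1864  0.1932] shift cm [-0.12  0.41  0.06] turn [0.0021 0.0022 0.0035] clock 2.1 F [-0.7  0.  -0.7] gw 0.548
grasp to [ 0.5552 -0.1739  0.1087] shift cm [-2.93  1.66 -8.4 ] turn [0.0021 0.0022 0.0035] clock 2.1 F [-0.7  0.  -0.7] gw 0.548
[-0.37  0.41  1.56  0.02  1.52 -1.52]
```

View pics/v1.png

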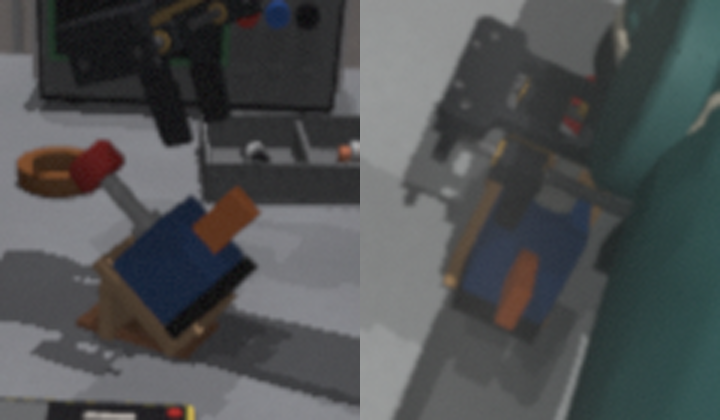

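The stamp is undisturbed on the rest. The fingers hang above and behind the tab, which is at about (228,218) in the left crop. The jaws line up with the stamp's y axis, so I go in.

Call:
{"name": "arm_command", "arguments": {
  "series": [
    [-0.12,0.41,0,0.002,0.002,0.0035],
    [-0.6,0.7,-1.5,0.002,0.002,0.0035],
    [-1.2,0.9,-3.2,0.002,0.002,0.0035],
    [-1.8,1.15,-5,0.002,0.002,0.0035],
    [-2.4,1.4,-6.8,0.002,0.002,0.0035],
    [-2.93,1.66,-8.4,0.002,0.002,0.0035],
    [-2.93,1.66,-8.4,0.002,0.002,0.0035],
    [-2.93,1.66,-8.4,0.002,0.002,0.0035]
  ]
}}

```text
clock: 3.0
tcp_pos: [0.551, -0.1693, 0.105]
eef_rot: [0.203, 0.963, 0.037, -0.175]
wrist_force: [0.6, 0.2, -0.5]
gripper_width: 0.551
```

```bash
sed -i "s/'s1.png'/'s2.png'/;s/'t1.png'/'t2.png'/;s/v1.png/v2.png/" c.py; python3 c.py
```

```text
pre to [ 0.5833 -0.1864  0.1932] shift cm [ 3.23 -1.71  8.83] turn [-0.0051 -0.0105 -0.0028] clock 3.0 F [ 0.6  0.2 -0.5] gw 0.551
grasp to [ 0.5552 -0.1739  0.1087] shift cm [ 0.42 -0.46  0.37] turn [-0.0051 -0.0105 -0.0028] clock 3.0 F [ 0.6  0.2 -0.5] gw 0.551
[-0.35  0.43  1.71  0.02  1.36 -1.52]
```

View pics/v2.png

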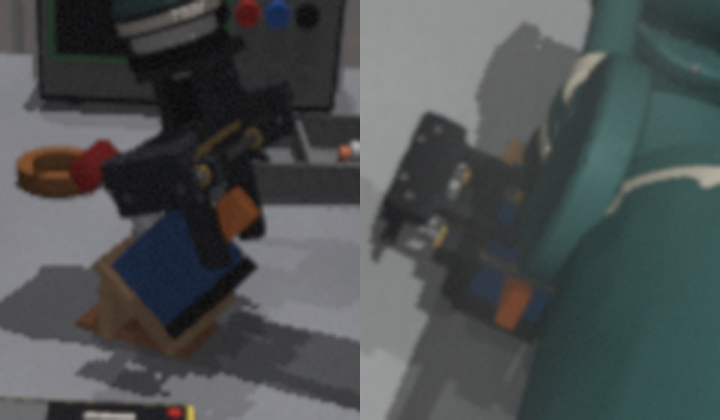

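Fingers straddle the tab (about (238,213), left crop), 4–5 mm too far from plan. I correct that, let it settle, then close.

Call:
{"name": "arm_command", "arguments": {
  "series": [
    [0.42,-0.46,0.37,-0.005,-0.01,-0.003],
    [0.42,-0.46,0.37,-0.005,-0.01,-0.003],
    [0.42,-0.46,0.37,-0.005,-0.01,-0.003],
    [0.42,-0.46,0.37,-0.005,-0.01,-0.003]
  ]
}}

```text
clock: 3.5
tcp_pos: [0.5564, -0.1747, 0.1097]
eef_rot: [0.205, 0.963, 0.036, -0.169]
wrist_force: [0.3, -0.2, 0.5]
gripper_width: 0.547
```

```bash
python3 - <<'E'
from g import *
M=S0@Tl; p=O0+S0@TCPL
delta(p,M,'grasp')
E
```

```text
grasp to [ 0.5552 -0.1739  0.1087] shift cm [-0.12  0.08 -0.11] turn [0.0008 0.002  0.0008] clock 3.5 F [ 0.3 -0.2  0.5] gw 0.547
```

Call:
{"name": "arm_command", "arguments": {
  "series": [
    [0,0,0,0,0,0],
    [0,0,0,0,0,0],
    [0,0,0,0,0,0],
    [0,0,0,0,0,0],
    [0,0,0,0,0,0],
    [0,0,0,0,0,0],
    [0,0,0,0,0,0],
    [0,0,0,0,0,0]
  ],
  "fingers": 1,
  "squeeze": 60
}}

```text
clock: 4.3
tcp_pos: [0.5565, -0.1744, 0.1097]
eef_rot: [0.205, 0.963, 0.036, -0.169]
wrist_force: [0.7, 1.6, -1.4]
gripper_width: 0.127
```

Call:
{"name": "arm_command", "arguments": {
  "series": [
    [0,0,0.5,0,0,0],
    [0,0,1.5,0,0,0],
    [0,0,3,0,0,0],
    [0,0,4.5,0,0,0],
    [0,0,6,0,0,0],
    [0,0,8,0,0,0],
    [0,0,10,0,0,0],
    [0,0,12,0,0,0],
    [0,0,12,0,0,0],
    [0,0,12,0,0,0]
  ]
}}

```text
clock: 5.3
tcp_pos: [0.5569, -0.1746, 0.2307]
eef_rot: [0.205, 0.964, 0.036, -0.168]
wrist_force: [0.6, -0.6, -6.8]
gripper_width: 0.13
```

```bash
python3 - <<'E'
from g import *
# final TCP pose in the nominal grasp, foot at box centre; via = same pose 10cm higher
s=robot.sense();print(s['q'].round(2),s['wrist_torque'].round(2))
M=S1()@Tl; p=B+S1()@TCPL
delta(p+[0,0,.12],M,'above'); delta(p,M,'place')
a,_=cap('side');b,_=cap('top')
f=lambda i,x,y,w,h:cv2.resize(i[y:y+h,x:x+w],None,fx=2.5,fy=2.5,interpolation=cv2.INTER_CUBIC)
cv2.imwrite('pics/v3.png',np.hstack([f(a,230,40,150,170),f(b,330,120,150,170)]))
E
```

```text
[-0.36  0.32  1.6   0.02  1.56 -1.51] [-0.1  -0.14 -0.04]
above to [0.5033 0.2357 0.1667] shift cm [-5.36 41.02 -6.4 ] turn [-0.0492 -0.8854  0.6822] clock 5.3 F [ 0.6 -0.6 -6.8] gw 0.13
place to [0.5033 0.2357 0.0467] shift cm [ -5.36  41.02 -18.4 ] turn [-0.0492 -0.8854  0.6822] clock 5.3 F [ 0.6 -0.6 -6.8] gw 0.13
```

View pics/v3.png

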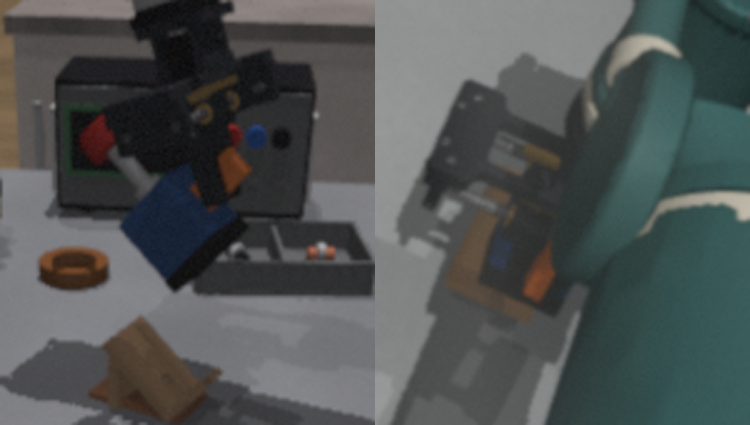

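The stamp hangs firmly from the tab at nearly its start angle (left crop: block (180,225), head (97,138)), and the rest is empty. I carry it over and turn it upright.

Call:
{"name": "arm_command", "arguments": {
  "series": [
    [-0.1,1,0,0,0,0],
    [-0.3,2.5,0,0,-0.02,0.02],
    [-0.6,5,0,0,-0.07,0.05],
    [-1,8,0,-0.01,-0.14,0.11],
    [-1.4,11,0,-0.01,-0.21,0.16],
    [-1.9,14.5,0,-0.015,-0.29,0.22],
    [-2.4,18,0,-0.02,-0.37,0.285],
    [-2.8,21.5,0,-0.025,-0.45,0.345],
    [-3.3,25,0,-0.03,-0.53,0.41],
    [-3.7,28.5,0,-0.035,-0.61,0.47],
    [-4.2,32,0,-0.04,-0.69,0.53],
    [-4.6,35,0,-0.042,-0.76,0.585],
    [-4.9,37.5,0,-0.045,-0.82,0.63],
    [-5.2,39.5,-1,-0.048,-0.86,0.665],
    [-5.3,40.6,-2.5,-0.049,-0.885,0.682],
    [-5.36,41,-4.5,-0.049,-0.885,0.682],
    [-5.36,41,-6.4,-0.049,-0.885,0.682],
    [-5.36,41,-6.4,-0.049,-0.885,0.682],
    [-5.36,41,-6.4,-0.049,-0.885,0.682],
    [-5.36,41,-6.4,-0.049,-0.885,0.682]
  ]
}}

```text
clock: 7.4
tcp_pos: [0.5024, 0.2362, 0.1658]
eef_rot: [-0.149, 0.955, 0.04, 0.254]
wrist_force: [0.2, -0.6, -5.3]
gripper_width: 0.126
```

```bash
python3 - <<'E'
from g import *
s=robot.sense();print(s['q'].round(2),s['wrist_torque'].round(2))
M=S1()@Tl; p=B+S1()@TCPL
delta(p+[0,0,.12],M,'above'); delta(p,M,'place')
a,d=cap('side','s4.png');np.save('s4d.npy',d)
b,d=cap('top','t4.png');np.save('t4d.npy',d)
f=lambda i,x,y,w,h:cv2.resize(i[y:y+h,x:x+w],None,fx=2,fy=2,interpolation=cv2.INTER_CUBIC)
cv2.imwrite('pics/v4.png',np.hstack([f(a,200,160,200,250),f(b,100,130,200,250)]))
E
```

```text
[ 0.43 -0.16  2.3  -0.13  0.48 -1.35] [-0.25  0.96 -0.06]
above to [0.5033 0.2357 0.1667] shift cm [ 0.1  -0.05  0.08] turn [ 0.0005 -0.0031  0.0001] clock 7.4 F [ 0.2 -0.6 -5.3] gw 0.126
place to [0.5033 0.2357 0.0467] shift cm [  0.1   -0.05 -11.92] turn [ 0.0005 -0.0031  0.0001] clock 7.4 F [ 0.2 -0.6 -5.3] gw 0.126
```

View pics/v4.png

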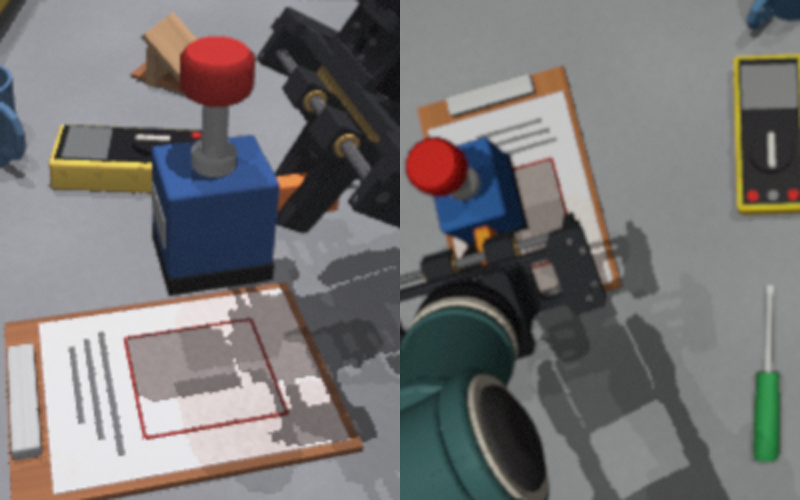

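Stamp hangs upright above the clipboard: head at (217,70) in the left crop, and all the other things undisturbed. I check tilt, yaw and position from the depth of the blue faces and the head.

```bash
cat > k.py <<'E'
from g import *; from m import mask,px
def planes(P,n=2):
    rng=np.random.default_rng(0)
    for _ in range(n):
        if len(P)<80: return
        best=0
        for _ in range(400):
            a,b,c=P[rng.choice(len(P),3,False)];nn=np.cross(b-a,c-a);L=np.linalg.norm(nn)
            if L<1e-7: continue
            nn/=L;q=np.abs((P-a)@nn)<.0025
            if q.sum()>best: best=q.sum();Q=q
        cc=P[Q].mean(0);nn=np.linalg.svd(P[Q]-cc)[2][2]
        yield best,nn,cc
        P=P[~Q]
def check(n,im,d,roi,O):
    """stamp pose against nominal upright at O, in the S1 frame (mm, deg)"""
    for col in('red','blue'):
        m=mask(im,col,roi).astype(np.uint8);k,l,s,_=cv2.connectedComponentsWithStats(m)
        m=cv2.erode((l==1+s[1:,4].argmax()).astype(np.uint8),np.ones((3,3)))>0
        uv=px(m);P=deproj(n,uv,d);P=P[d[m]>0];L=(P-O)@S1()*1000
        for b,nn,cc in planes(L/1000,3 if col=='blue' else 1):
            i=np.abs(nn).argmax();nn=nn*np.sign(nn[i]);print(n,col,b,len(P),'normal in S1',nn.round(3),'centre mm',(cc*1000).round(1))
E
python3 - <<'E'
from k import *
s=robot.sense(); O=s['tcp_pos']-R.from_quat(s['eef_rot']).as_matrix()@Tl.T@TCPL; print('O nominal',O.round(4))
check('side',cv2.imread('pics/s4.png'),np.load('s4d.npy'),(255,165,345,310),O)
check('top',cv2.imread('pics/t4.png'),np.load('t4d.npy'),(100,180,170,260),O)
E
```

```text
O nominal [0.5558 0.2531 0.1256]
side red 481 950 normal in S1 [-0.043 -0.145  0.989] centre mm [ -2.7  -7.3 155.5]
side blue 2144 3017 normal in S1 [ 0.004  1.    -0.013] centre mm [ -1.1 -27.4  47.8]
side blue 799 3017 normal in S1 [-0.022 -0.003  1.   ] centre mm [-4.4 -3.9 76.8]
top red 476 562 normal in S1 [0.004 0.012 1.   ] centre mm [  0.7   2.9 157.6]
top blue 642 979 normal in S1 [-0.013  0.004  1.   ] centre mm [10.9  8.8 77.9]
top blue 212 979 normal in S1 [0.022 1.    0.005] centre mm [ 9.1 28.2 50.2]
top blue 91 979 normal in S1 [ 0.999 -0.033  0.022] centre mm [35.1  4.6 54.5]
```

Call:
{"name": "arm_command", "arguments": {
  "series": [
    [0.1,-0.05,-1,0.002,-0.008,0],
    [0.1,-0.05,-3,0.005,-0.015,0],
    [0.1,-0.05,-5,0.005,-0.017,0],
    [0.1,-0.05,-7,0.005,-0.017,0],
    [0.1,-0.05,-8.7,0.005,-0.017,0],
    [0.1,-0.05,-10,0.005,-0.017,0],
    [0.1,-0.05,-10.8,0.005,-0.017,0],
    [0.1,-0.05,-11.2,0.005,-0.017,0],
    [0.1,-0.05,-11.4,0.005,-0.017,0],
    [0.1,-0.05,-11.4,0.005,-0.017,0],
    [0.1,-0.05,-11.4,0.005,-0.017,0],
    [0.1,-0.05,-11.4,0.005,-0.017,0]
  ]
}}

```text
clock: 8.7
tcp_pos: [0.5046, 0.236, 0.0533]
eef_rot: [-0.148, 0.952, 0.041, 0.264]
wrist_force: [-0.2, -0.2, -6.0]
gripper_width: 0.133
```

```bash
cat > d.py <<'E'
from k import *
M=S1()@Tl; p=B+S1()@TCPL
delta(p,M,'place')
s=robot.sense();print(s['wrist_torque'].round(2)); O=s['tcp_pos']-R.from_quat(s['eef_rot']).as_matrix()@Tl.T@TCPL; print('O nominal',O.round(4))
a,d=cap('side','s5.png'); check('side',a,d,(255,165,345,400),B)
E
python3 d.py
```

```text
place to [0.5033 0.2357 0.0467] shift cm [-0.13 -0.03 -0.66] turn [-0.0055  0.0163  0.0005] clock 8.7 F [-0.2 -0.2 -6. ] gw 0.133
[-0.28  0.99 -0.01]
O nominal [0.5581 0.2531 0.0136]
side red 465 759 normal in S1 [-0.037 -0.096  0.995] centre mm [ -2.1  -5.6 164.3]
side blue 1526 2339 normal in S1 [ 0.004  1.    -0.011] centre mm [ -3.1 -27.1  56.5]
side blue 776 2339 normal in S1 [-0.    -0.004  1.   ] centre mm [-4.5 -3.9 85.1]
```

Call:
{"name": "arm_command", "arguments": {
  "series": [
    [-0.1,0,-0.1,0,0,0],
    [-0.1,0,-0.2,0,0,0],
    [-0.1,0,-0.3,0,0,0],
    [-0.1,0,-0.4,0,0,0],
    [-0.1,0,-0.45,0,0,0],
    [-0.1,0,-0.45,0,0,0],
    [-0.1,0,-0.45,0,0,0]
  ]
}}

```text
clock: 9.45
tcp_pos: [0.5034, 0.2359, 0.0485]
eef_rot: [-0.149, 0.952, 0.041, 0.264]
wrist_force: [1.0, 0.7, -6.0]
gripper_width: 0.13
```

```bash
python3 d.py
```

```text
place to [0.5033 0.2357 0.0467] shift cm [-0.01 -0.02 -0.19] turn [-0.0053  0.016   0.0004] clock 9.45 F [ 1.   0.7 -6. ] gw 0.13
[-0.32  1.01 -0.01]
O nominal [0.5569 0.253  0.0088]
side red 462 749 normal in S1 [-0.04  -0.09   0.995] centre mm [ -1.2  -6.  159.6]
side blue 1511 2331 normal in S1 [ 0.004  1.    -0.013] centre mm [ -1.7 -27.4  52. ]
side blue 779 2331 normal in S1 [ 0.001 -0.     1.   ] centre mm [-3.3 -3.8 80.4]
```

Not yet in contact (load still −6 N), so I lower in finer steps.

Call:
{"name": "arm_command", "arguments": {
  "series": [
    [0,0,-0.1,0,0,0],
    [0,0,-0.15,0,0,0],
    [0,0,-0.15,0,0,0],
    [0,0,-0.15,0,0,0]
  ]
}}

```text
clock: 9.9
tcp_pos: [0.5039, 0.2361, 0.0481]
eef_rot: [-0.148, 0.952, 0.041, 0.265]
wrist_force: [-5.6, -2.8, 3.6]
gripper_width: 0.127
```

Call:
{"name": "arm_command", "arguments": {
  "series": [
    [0,0,-0.1,0,0,0],
    [0,0,-0.12,0,0,0],
    [0,0,-0.12,0,0,0],
    [0,0,-0.12,0,0,0]
  ]
}}

```text
clock: 10.3
tcp_pos: [0.5045, 0.2363, 0.0481]
eef_rot: [-0.148, 0.952, 0.042, 0.265]
wrist_force: [-6.8, -3.4, 4.0]
gripper_width: 0.133
```

In contact. I release and back off along the tool axis.

Call:
{"name": "arm_command", "arguments": {
  "series": [
    [0,0,0,0,0,0],
    [0,0,0,0,0,0],
    [0,0,0,0,0,0],
    [0,0,0,0,0,0]
  ],
  "fingers": 0.5
}}

```text
clock: 10.7
tcp_pos: [0.5054, 0.2368, 0.0489]
eef_rot: [-0.148, 0.951, 0.042, 0.266]
wrist_force: [-0.1, 0.6, -0.2]
gripper_width: 0.472
```

Call:
{"name": "arm_command", "arguments": {
  "series": [
    [-0.5,-0.15,0.85,0,0,0],
    [-1,-0.3,1.7,0,0,0],
    [-1.9,-0.6,3.5,0,0,0],
    [-2.9,-0.9,5.2,0,0,0],
    [-3.8,-1.2,7,0,0,0],
    [-4.8,-1.5,8.7,0,0,0],
    [-4.8,-1.5,11,0,0,0],
    [-4.8,-1.5,14,0,0,0],
    [-4.8,-1.5,17,0,0,0],
    [-4.8,-1.5,20,0,0,0],
    [-4.8,-1.5,20,0,0,0],
    [-4.8,-1.5,20,0,0,0]
  ]
}}

```text
clock: 11.9
tcp_pos: [0.4578, 0.222, 0.2498]
eef_rot: [-0.148, 0.951, 0.042, 0.267]
wrist_force: [0.2, -0.8, -0.3]
gripper_width: 0.499
```

```bash
cat > e.py <<'E'
from k import *
s=robot.sense();print(s['q'].round(2),s['tcp_pos'].round(3),s['clock'])
a,d=cap('side','s6.png'); check('side',a,d,(255,165,345,400),B)
b,d=cap('top','t6.png'); check('top',b,d,(100,160,190,270),B)
f=lambda i,x,y,w,h:cv2.resize(i[y:y+h,x:x+w],None,fx=2,fy=2,interpolation=cv2.INTER_CUBIC)
cv2.imwrite('pics/v6.png',np.hstack([f(a,200,150,200,250),f(b,100,130,200,250)]))
E
python3 e.py
```

```text
[ 0.45 -0.38  2.31 -0.11  0.67 -1.36] [0.458 0.222 0.25 ] 11.9
side red 458 761 normal in S1 [-0.015 -0.071  0.997] centre mm [ -2.5  -5.6 159.3]
side blue 1500 2302 normal in S1 [ 0.004  1.    -0.016] centre mm [ -3.5 -27.4  51.5]
side blue 759 2302 normal in S1 [-0.005 -0.004  1.   ] centre mm [-5.1 -3.8 79.8]
top red 322 385 normal in S1 [0.003 0.021 1.   ] centre mm [  1.    3.1 160. ]
top blue 414 628 normal in S1 [-0.015 -0.002  1.   ] centre mm [11.5  9.7 79.9]
top blue 110 628 normal in S1 [0.011 0.999 0.031] centre mm [ 4.4 28.2 57. ]
top blue 46 628 normal in S1 [ 0.999 -0.048  0.018] centre mm [33.4  2.6 62.3]
```

View pics/v6.png

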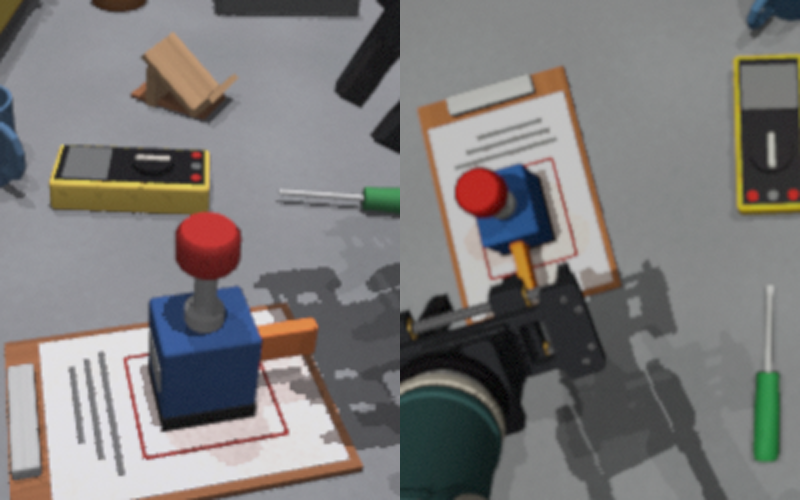

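The stamp stands upright in the box, free of the gripper: head (207,245) and foot within the red lines in the left crop, and nothing else has moved. Next comes the press, with shut fingers and the tool straight down.

```bash
cat > p.py <<'E'
from k import *
H=B+S1()@np.array([-.0013,.0004,.160])
M=frame(-Z,S1()@np.array([0,-1.,0]))
delta(H+[0,0,.054],M,'4cm above'); delta(H+[0,0,.014],M,'contact'); delta(H+[0,0,-.008],M,'stop')
E
python3 p.py
```

```text
4cm above to [0.5576 0.2526 0.22  ] shift cm [10.11  3.12 -2.7 ] turn [-1.659e-01  5.172e-01  5.000e-04] clock 12.0 F [-0.6  0.3  0.5] gw 0.5
contact to [0.5576 0.2526 0.18  ] shift cm [10.11  3.12 -6.7 ] turn [-1.659e-01  5.172e-01  5.000e-04] clock 12.0 F [-0.6  0.3  0.5] gw 0.5
stop to [0.5576 0.2526 0.158 ] shift cm [10.11  3.12 -8.9 ] turn [-1.659e-01  5.172e-01  5.000e-04] clock 12.0 F [-0.6  0.3  0.5] gw 0.5
```

Call:
{"name": "arm_command", "arguments": {
  "series": [
    [0,0,1,-0.03,0.1,0],
    [0,0,2,-0.07,0.22,0],
    [0,0,2,-0.11,0.34,0],
    [1,0.3,2,-0.15,0.46,0],
    [3,1,2,-0.166,0.517,0],
    [5,1.6,2,-0.166,0.517,0],
    [7,2.2,2,-0.166,0.517,0],
    [9,2.8,2,-0.166,0.517,0],
    [10.1,3.1,1,-0.166,0.517,0],
    [10.1,3.1,-1,-0.166,0.517,0],
    [10.1,3.1,-2.7,-0.166,0.517,0],
    [10.1,3.1,-2.7,-0.166,0.517,0],
    [10.1,3.1,-2.7,-0.166,0.517,0],
    [10.1,3.1,-2.7,-0.166,0.517,0]
  ],
  "fingers": 1,
  "squeeze": 20
}}

```text
clock: 13.4
tcp_pos: [0.5576, 0.2524, 0.2203]
eef_rot: [-0.154, 0.988, -0.0, 0.0]
wrist_force: [0.2, -0.3, 0.3]
gripper_width: 0.005
```

```bash
cat >> p.py <<'E'
a,d=cap('side','s7.png')
cv2.imwrite('pics/v7.png',cv2.resize(a[130:390,200:400],None,fx=2,fy=2,interpolation=cv2.INTER_CUBIC))
E
python3 p.py
```

```text
4cm above to [0.5576 0.2526 0.22  ] shift cm [-0.    0.02 -0.03] turn [0.     0.0008 0.0005] clock 13.4 F [ 0.2 -0.3  0.3] gw 0.005
contact to [0.5576 0.2526 0.18  ] shift cm [-0.    0.02 -4.03] turn [0.     0.0008 0.0005] clock 13.4 F [ 0.2 -0.3  0.3] gw 0.005
stop to [0.5576 0.2526 0.158 ] shift cm [-0.    0.02 -6.23] turn [0.     0.0008 0.0005] clock 13.4 F [ 0.2 -0.3  0.3] gw 0.005
```

View pics/v7.png

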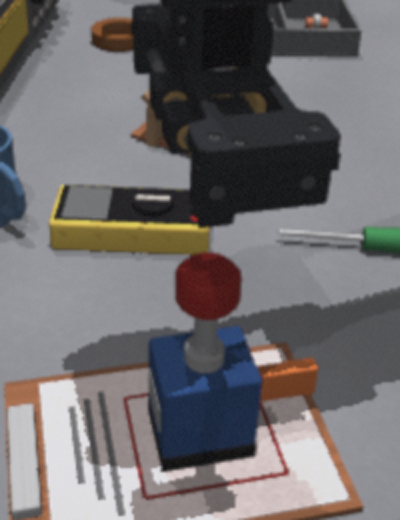

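The shut fingertips (about (210,218)) are centred above the red head (208,270). I press slowly, to just short of the stop first.

Call:
{"name": "arm_command", "arguments": {
  "series": [
    [0,0,-1.5,0,0,0],
    [0,0,-2.8,0,0,0],
    [0,0,-3.6,0,0,0],
    [0,0,-4,0,0,0],
    [0,0,-4.4,0,0,0],
    [0,0,-4.8,0,0,0],
    [0,0,-5.2,0,0,0],
    [0,0,-5.6,0,0,0],
    [0,0,-5.9,0,0,0],
    [0,0,-5.9,0,0,0],
    [0,0,-5.9,0,0,0]
  ]
}}

```text
clock: 14.55
tcp_pos: [0.5584, 0.2527, 0.1638]
eef_rot: [-0.154, 0.988, 0.0, 0.002]
wrist_force: [-3.6, -2.2, 10.5]
gripper_width: 0.005
```

Call:
{"name": "arm_command", "arguments": {
  "series": [
    [0,0,-0.1,0,0,0],
    [0,0,-0.2,0,0,0],
    [0,0,-0.3,0,0,0],
    [0,0,-0.35,0,0,0],
    [0,0,-0.35,0,0,0],
    [0,0,-0.35,0,0,0]
  ]
}}

```text
clock: 15.15
tcp_pos: [0.559, 0.2529, 0.1626]
eef_rot: [-0.154, 0.988, 0.0, 0.002]
wrist_force: [-3.9, -1.8, 9.4]
gripper_width: 0.002
```

Call:
{"name": "arm_command", "arguments": {
  "series": [
    [-0.05,0,-0.15,0,0,0],
    [-0.1,0,-0.3,0,0,0],
    [-0.1,0,-0.5,0,0,0],
    [-0.1,0,-0.6,0,0,0],
    [-0.1,0,-0.6,0,0,0],
    [-0.1,0,-0.6,0,0,0]
  ]
}}

```text
clock: 15.75
tcp_pos: [0.5588, 0.253, 0.1592]
eef_rot: [-0.154, 0.988, 0.0, 0.003]
wrist_force: [-4.2, -2.8, 11.4]
gripper_width: 0.003
```

```bash
sed -i 's/s7/s8/;s/v7/v8/' p.py; cat >> p.py <<'E'
check('side',a,d,(255,165,345,400),B)
print(robot.sense()['wrist_force'].round(1))
E
python3 p.py
```

```text
4cm above to [0.5576 0.2526 0.22  ] shift cm [-0.12 -0.04  6.08] turn [-0.0017  0.0068  0.0003] clock 15.75 F [-4.2 -2.8 11.4] gw 0.003
contact to [0.5576 0.2526 0.18  ] shift cm [-0.12 -0.04  2.08] turn [-0.0017  0.0068  0.0003] clock 15.75 F [-4.2 -2.8 11.4] gw 0.003
stop to [0.5576 0.2526 0.158 ] shift cm [-0.12 -0.04 -0.12] turn [-0.0017  0.0068  0.0003] clock 15.75 F [-4.2 -2.8 11.4] gw 0.003
side red 229 355 normal in S1 [ 0.239  0.969 -0.061] centre mm [ -7.7 -19.5 128.1]
side blue 1501 2251 normal in S1 [ 0.004  1.    -0.009] centre mm [ -4.3 -27.5  52. ]
side blue 717 2251 normal in S1 [-0.019 -0.004  1.   ] centre mm [-7.8 -5.6 80.3]
[-4.1 -2.9 11. ]
```

Call:
{"name": "arm_command", "arguments": {
  "series": [
    [-0.1,0,-0.3,0,0,0],
    [-0.1,0,-0.5,0,0,0],
    [-0.1,0,-0.7,0,0,0],
    [-0.1,0,-0.7,0,0,0],
    [-0.1,0,-0.7,0,0,0]
  ]
}}

```text
clock: 16.3
tcp_pos: [0.5606, 0.2537, 0.1593]
eef_rot: [-0.154, 0.988, 0.001, 0.007]
wrist_force: [-8.3, -5.0, 26.7]
gripper_width: 0.003
```

```bash
sed -i 's/s8/s9/;s/v8/v9/' p.py; python3 p.py
```

```text
4cm above to [0.5576 0.2526 0.22  ] shift cm [-0.31 -0.11  6.07] turn [-0.0038  0.0139  0.0002] clock 16.3 F [-8.3 -5.  26.7] gw 0.003
contact to [0.5576 0.2526 0.18  ] shift cm [-0.31 -0.11  2.07] turn [-0.0038  0.0139  0.0002] clock 16.3 F [-8.3 -5.  26.7] gw 0.003
stop to [0.5576 0.2526 0.158 ] shift cm [-0.31 -0.11 -0.13] turn [-0.0038  0.0139  0.0002] clock 16.3 F [-8.3 -5.  26.7] gw 0.003
side red 240 367 normal in S1 [ 0.212  0.972 -0.103] centre mm [ -8.8 -19.3 128.3]
side blue 1506 2243 normal in S1 [ 0.008  1.    -0.012] centre mm [ -4.9 -27.5  52.4]
side blue 708 2243 normal in S1 [-0.035 -0.009  0.999] centre mm [-8.8 -5.3 80.6]
[-7.  -4.8 27.2]
```

View pics/v9.png

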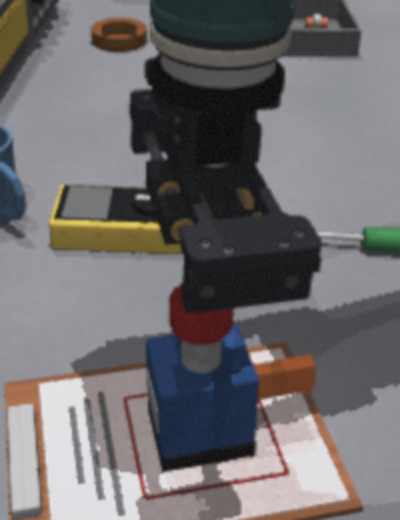

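At the stop: force rose from 11 to 27 N with no further travel, and the head sits low over the collar at (202,315). The lateral force leans the stamp slightly, so I let up now.

Call:
{"name": "arm_command", "arguments": {
  "series": [
    [-0.2,-0.05,0.3,0,0,0],
    [-0.3,-0.1,0.6,-0.004,0.014,0],
    [-0.3,-0.1,1,-0.004,0.014,0],
    [-0.3,-0.1,1.5,-0.004,0.014,0],
    [-0.3,-0.1,2,-0.004,0.014,0],
    [-0.3,-0.1,2.5,-0.004,0.014,0],
    [-0.3,-0.1,3.5,-0.004,0.014,0],
    [-0.3,-0.1,6,-0.004,0.014,0],
    [-0.3,-0.1,9,-0.004,0.014,0],
    [-0.3,-0.1,12,-0.004,0.014,0],
    [-4,-1.5,14,-0.004,0.014,0],
    [-8,-3,14,-0.004,0.014,0],
    [-12,-5,14,-0.004,0.014,0],
    [-12,-5,14,-0.004,0.014,0],
    [-12,-5,14,-0.004,0.014,0]
  ]
}}

```text
clock: 17.85
tcp_pos: [0.4402, 0.2036, 0.2998]
eef_rot: [-0.154, 0.988, 0.0, 0.001]
wrist_force: [1.2, 0.1, 0.6]
gripper_width: 0.009
```

```bash
sed -i 's/s6/s10/;s/t6/t10/;s/v6/v10/' e.py; python3 e.py
```

```text
[ 0.38 -0.13  1.94  0.    1.33 -1.5 ] [0.44  0.204 0.3  ] 17.85
side red 474 768 normal in S1 [-0.031 -0.09   0.995] centre mm [ -2.8  -5.9 159.1]
side blue 1498 2318 normal in S1 [ 0.005  1.    -0.013] centre mm [ -3.5 -27.4  51.7]
side blue 779 2318 normal in S1 [-0.006 -0.002  1.   ] centre mm [-4.6 -3.6 79.9]
top red 324 385 normal in S1 [0.022 0.035 0.999] centre mm [  1.4   3.2 159.9]
top blue 427 585 normal in S1 [-0.005  0.008  1.   ] centre mm [10.7  9.3 80.2]
top blue 102 585 normal in S1 [-0.012  1.     0.027] centre mm [-0.1 28.3 61. ]
```

View pics/v10.png

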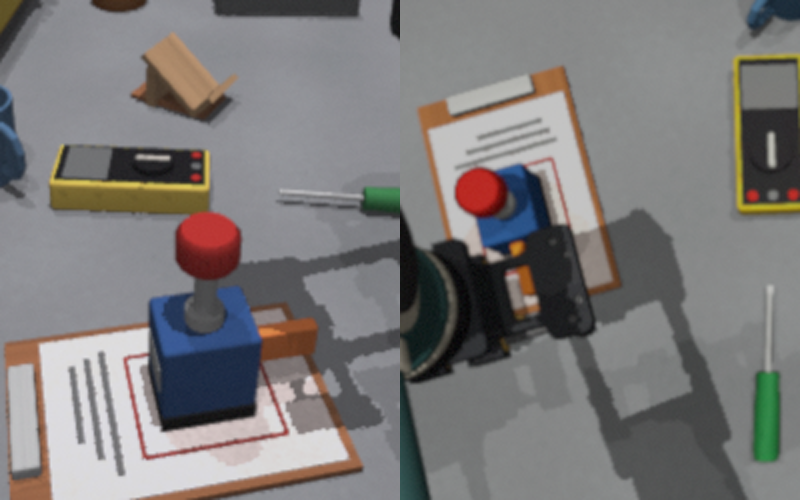

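The head is back at full height (159–160 mm above the foot). The stamp is upright inside the box, the robot is clear, and the meter, mug and screwdriver are where they were. I hand it in.

```bash
python3 -c "
from rig import robot
print(robot.finish_job())"
```

```text
the job is handed in; nothing more can be done
None
```

I lifted the stamp off the rest by its tab and stood it upright in the red box, tab towards the robot, then let go of it. I then pressed the red head down to the stop with the shut fingertips, let it come back up, and handed the job in at about 18 s of the 51 s.

**Standing:** In the last check the stamp was upright to within about 1°. It was about 1–3 mm from the box's centre along x, under 1 mm off in y, and aligned with the box to about 1°. The head was back up at 159–160 mm, and the robot was touching nothing. In the last pictures the meter and screwdriver, and the part of the mug in view, looked where they were before.

**Press:** The force rose from 11 to 27 N with no further movement, which I took as the stop. The arm's reading gave about 20–21 mm of travel rather than 22 mm, which fits the 2 mm height error seen when placing the stamp. At full press the stamp leaned about 2° from a side force of about 10 N, then settled back upright.

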